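# Bring the hook carriage to its stop and hang the tool caddy

## Robot

A 7-joint arm with a two-finger parallel gripper is mounted at the origin on the work surface. World frame = base frame: x ahead of the robot, y to its left, z up, the work surface at z = 0. Lengths are in mm, angles in rad, forces in N, time in s.
With the tool pointing down it reaches from about 400 to 875 mm from the base axis. Payload 4.4 kg.
Tool frame: the origin (TCP) lies midway between the tips of the shut fingers; the grasp point (between the pads) lies 19 mm behind it (ctrl.grip_point_offset is the distance from the TCP to the grasp point, in mm); z points along the fingers, y is the direction in which the jaws open and shut (so a half turn about z gives the same grasp; the last joint's range is limited). The gripper opens to 85 mm and grips with 20 to 120 N. Pads are 22 mm wide; open, the fingers measure 114 mm over their backs; the gripper's body (76 mm by 85 mm) begins 54 mm behind the grasp point. The pads swing forward as they close: fully open they stand 13 mm farther back than shut.
Start: joints at [-1.274, 0.628, 0.038, 1.517, -0.027, 0.996, -0.02], TCP at [230.658, 607.713, 231.313] pointing down, gripper open.
Joint ranges: [-3.06, 3.06], [-0.37, 2.12], [-1.25, 1.32], [0.18, 2.47], [-1.1, 4.24], [0.23, 1.98], [-2.94, 2.94]. Speed limits (rad/s): [2.57, 2.57, 3.14, 3.14, 3.14, 3.14, 3.14].

## Interface

Orientations are given as [roll, pitch, yaw] about the fixed x, y, z axes, in that order (R = Rz(yaw) Ry(pitch) Rx(roll)).
In Python, from cell import ctrl, imaging, models gives the robot as it stands. The module is installed in compiled form; this text tells all that it offers.
- The arm moves only by the tool drive_tool, never from a script. Its argument "deltas" is text: rows parted by semicolons, each of 5 numbers parted by spaces: the shift along the tool's x, y, z in m, then the turn about the tool's z in degrees, then the finger opening in m, from 0 to 0.0854. A call has 1 to 12 rows; each row is the pose to reach, as a shift and turn from the pose commanded when the call began, along the tool's axes at that moment; what a row does not reach only later rows make up. A row lasts 1/8 s, in which the tool goes at most 62.5 mm and 10.7 degrees, less where a joint would pass 70% of its speed; a pose out of reach is approached as far as the arm can. A call with a gripper value outside its range is refused whole. The fingers move at their own pace and stop on an object; the grip force is fixed at half the most. Time passes only in rows, so rows that repeat a pose let the fingers close. It gives the time, the measured TCP pose, the force and the opening at its end, in the units of the state.
- ctrl.read_state(): the state, without advancing time (a new reading comes with each control period).
- imaging.get_image(name): name is "scene" or "top" or "wrist"; returns a dict with "color" (480x640x3 uint8, red, green, blue), "range_z" (480x640 float32, mm along the optical axis (not along the pixel's ray), 0 where there is no reading), "vfov" (degrees; the focal length in pixels is half the picture's height over the tangent of half this angle, whatever the lens; pixels are square), "cx", "cy" (the principal point, pixels), "extrinsics" (4x4, takes a point from camera to world coordinates). Camera axes: x right, y down, z forward; pixel columns grow to the right and rows downward; lengths in mm; the calibration is good to about 2 mm. A picture is of the moment at which its call begins.
- ctrl.finish_job(): hands the job in, once; it reports no verdict.
Trained networks look in a picture, given as the dict that the camera call returned (one of the last four; its "shot" number tells which), for a name from the list of things; names that differ only in an ending like _2 or _b are one class to them, and where a whole thing is asked for, a point or a joint stands for the part that bears it (a point fixed in the world has none). Each returns a list of dicts, best first, with "score" (0 to 1); they miss things now and then, are a little off and sometimes report something else, mostly with a low value. They report only what shows in the picture. A call takes as long as a camera call.
- models.spot_in(picture, thing): "point" ([column, row] in pixels, amid what is visible of it).
- models.landmark_of(picture, thing): "point" ([column, row] in pixels: a listed point, or the origin of a listed thing).
The state is a dict: "clock": time; "qpos": joint angles; "qd": joint speeds; "tau": joint torques, N m; "eef_pos": TCP position; "tool_rot": TCP orientation; "force": force on the tool from outside, world axes, zero at the start; "torque": the same for the moment, N m; "width": finger opening in mm.
Only numpy, scipy, OpenCV 4.12 (cv2) and the standard library are available. Lean on these libraries where they do the work, as an engineer would, in place of code of your own. Each camera call takes 0.05 s, during which the arm holds its last target.

## Task

Set up the hanging place for the tools: hold the black thumb release on the grey carriage down and slide the carriage along its rail until it meets the steel stop block, then let the release up. Then take the steel tool caddy by its handle and hang the handle over both prongs of the carriage's hook, keeping the caddy upright all the way, and let go so it hangs still. Leave the stone house, the mallet and the brush pot where they are.

Things in the scene. Friction and masses are not known exactly. Their poses are not given: they have to be found in the camera images.
- rail: Aluminium channel rail fixed to the bench, 480 long (its y axis), 90 wide, 30 high; origin at the centre of its underside. Carriage, hook and stop always share its axes; -x is the side towards the robot.
- carriage (a joint): Travel of the grey carriage along the rail's +y, in m (0 to 0.225). The carriage is 200 long (y), 80 wide (x), its deck 54 above the bench; its centre is at rail y = -0.12 + value. A brake locks it (against some 40 N) unless the thumb release is held down; then it slides with about 2 N. It starts short of the stop and must go towards +y.
- release (a joint): Tilt of the thumb release lever, in rad: 0 up (carriage locked), 0.12 fully down (the cap then lies about 8 mm lower). Sprung: the cap begins to give at 6 N and takes 9 N fully down; the carriage is free from about 2 mm down. It springs up by itself when let go.
- release_top (a point): Centre of the top of the thumb release, a ribbed black cap 48 along the rail by 46 across, 69 above the bench when up, 60 to the -y side of the carriage's middle. Off each end of it along the rail stands a fixed grey wall (8 thick, centred 34 from the cap's centre, 76 high above the bench, 7 above the cap) that a pressing finger may also push against. Its two sides across the rail are open.
- carriage_nose (a point): Centre of the carriage's +y end face, 42.5 above the bench: the face that meets the stop.
- stop_face (a point): Centre of the stop's face that the carriage meets, 42.5 above the bench. The stop is a plain steel block clamped on the rail, 80 across, 32 along the rail (towards +y from this face), top at 63 plus a screw head to 75. It really stops the carriage.
- hook_seat (a point): Midway between the two prongs of the hook, at the height of their level tops (224 above the bench), 80 from the post axis: where the middle of the underside of the caddy's handle bar should rest (anywhere on the level part will do, centred sideways).
- caddy: Open sheet-steel tool caddy, 130 long (its y), 80 wide (its x), 70 high, with a rigid upright wire handle; about 0.5 kg, nothing in it rises above the rim. Origin at the centre of its underside.
- caddy_grip (a point): Middle of the caddy's handle bar, on its axis, 170 above the caddy's underside. Bar 12 thick, straight for 106 along the caddy's y; legs at 63 either side run down to the rim, 100 below the bar. Hung, the bar lies along the rail and the prongs pass between bar and rim, so bring it over the prong tips from the robot's side (-x of the rail). Either way round will do.
- stone_house: Carved sandstone block like a house front, 160 x 68 x 154 high, 2.6 kg, standing on the bench; bystander. Origin at the centre of its underside.
- mallet: Wooden carver's mallet lying down, 230 long, head 76 thick; bystander. Origin under its middle, on the bench.
- brush_pot: Tin pot, 72 diameter, 90 high, with a brush standing in it (190 in all); bystander. Origin at the centre of its underside.
- hook_post (a point): Top centre of the carriage's two-pronged dark steel hook's post, 224 above the bench, 70 to the +y side of the carriage's middle: 16 square, with an 88 wide crossbar on top. From it two round prongs, 8 thick, 76 apart (centres, along y), run level towards -x (the robot) with tops at 224, to 100 from the post axis, then turn up to tips 248 high, ending 118 from the post axis.

How it is judged:
By the outcome, as a careful person would: the job done as asked, in the order asked, and still so for the second after the job is handed in, with the robot touching nothing.
It also fails if it takes over 72 s, if anything falls off the work surface, if the arm or the gripper's body presses on something with over 40 N, if the wrist force passes 120 N, or if a joint passes its speed limit or range.

## Working session

There is one attempt and no reset: what is moved stays moved. The work goes in short steps, Python scripts to look and compute and a tool call to move; the robot and the scene stay as the last step left them, time stands still between calls to the robot, and variables do not carry over. Pictures are saved under pics/ and viewed, and the job is handed in when it is done.

Besides the shell and the picture viewer there is one more tool, called after "Request:" by a JSON object that holds its "name" and its "arguments", one argument or row to a line. drive_tool: Moves the arm, as the interface text tells. Its arguments: {"type":"object","properties":{"deltas":{"type":"string"}},"required":["deltas"]}

```bash
mkdir -p pics
cat > h.py <<'E'
import numpy as np, cv2
from cell import ctrl, imaging, models
def K(p):
    f=240/np.tan(np.radians(p["vfov"])/2); return f,p["cx"],p["cy"]
def world(p,u,v,z=None,r=2,zplane=None):
    f,cx,cy=K(p);E=np.array(p["extrinsics"])
    ray=np.array([(u-cx)/f,(v-cy)/f,1.])
    if zplane is not None:
        d=E[:3,:3]@ray;o=E[:3,3];return o+d*(zplane-o[2])/d[2]
    if z is None:
        a=p["range_z"][max(0,int(v)-r):int(v)+r+1,max(0,int(u)-r):int(u)+r+1];a=a[a>0]
        if len(a)==0:return None
        z=np.median(a)
    return E[:3,:3]@(ray*z)+E[:3,3]
def pix(p,P):
    f,cx,cy=K(p);E=np.array(p["extrinsics"]);c=E[:3,:3].T@(np.array(P)-E[:3,3]);return c[0]/c[2]*f+cx,c[1]/c[2]*f+cy
def cloud(p):
    f,cx,cy=K(p);E=np.array(p["extrinsics"]);v,u=np.mgrid[:480,:640];z=p["range_z"]
    P=np.stack([(u-cx)/f*z,(v-cy)/f*z,z],-1)@E[:3,:3].T+E[:3,3];P[z<=0]=np.nan;return P
def save(p,n): cv2.imwrite(f"pics/{n}.png",p["color"][:,:,::-1])
E
cat > a.py <<'E'
from h import *
np.set_printoptions(precision=1,suppress=True)
s=ctrl.read_state();print(s)
for n in("scene","top","wrist"):
    p=imaging.get_image(n);save(p,n+"0")
    print(n,p["vfov"],p["cx"],p["cy"],np.array(p["extrinsics"])[:3,3])
    for t in("release_top","carriage_nose","stop_face","hook_seat","hook_post","caddy_grip","caddy","rail","stone_house","mallet","brush_pot"):
        for d in models.landmark_of(p,t)[:2]:
            print(" ",t,round(d["score"],2),np.array(d["point"]),world(p,*d["point"]))
E
python3 a.py
```

```text
{'clock': 0.0, 'qpos': array([-1.3,  0.6,  0. ,  1.5, -0. ,  1. , -0. ]), 'qd': array([ 0., -0., -0., -0.,  0.,  0., -0.]), 'tau': array([ -0. , -56.3,   1.2, -19.3,   0. ,   0. ,  -0. ]), 'eef_pos': array([230.4, 607.1, 230.4]), 'tool_rot': array([-3.1,  0. ,  2.8]), 'force': array([ 0.1, -0.2,  0.7]), 'torque': array([ 0.,  0., -0.]), 'width': 85.068848579411}
scene 57.06540550065665 323.8632745765793 244.3334108461278 [1150.4  668.4  784. ]
  release_top 0.75 [253.1 270.8] [ 595.1 -158.6   67.5]
  carriage_nose 0.54 [319.2 340.3] [647.2 152.9  62.3]
  carriage_nose 0.34 [442.7 300.4] [299.3 259.4  36.5]
  stop_face 0.94 [316.  340.9] [652.6 148.1  60.7]
  stop_face 0.31 [231.6 217. ] [ 397.9 -553.6    1.2]
  hook_seat 0.74 [311. 233.] [ 268.3 -273.3   -0.8]
  hook_post 0.69 [281.2 247.4] [612.7  -7.6 222.4]
  hook_post 0.21 [308.8 235.4] [ 281.6 -270.2   -3.4]
  caddy_grip 0.62 [268.  194.8] [ 399.4 -325.7  171.3]
  caddy_grip 0.39 [293.3 312.3] [606.1  17.4  34.8]
  caddy 0.58 [271.2 241.6] [611.  -46.3 220.1]
  rail 0.75 [287.3 321.5] [634.8  27.   28.6]
  rail 0.44 [229.6 219.5
[... 473 characters left out ...]
 225.1]
  stop_face 0.69 [271.4 185.4] [627.8 138.   63.5]
  hook_seat 0.97 [320.7 206.1] [568.7 -15.6   9.2]
  hook_post 0.74 [317.8 176.2] [611.6 -11.5 224.5]
  caddy_grip 0.59 [439.8 253.9] [ 389.9 -353.6  174.4]
  caddy_grip 0.37 [167.  231.5] [474.  434.7 155.4]
  caddy 0.66 [423.7 261.3] [ 380.3 -334.7   36.4]
  rail 0.78 [317.  194.9] [594.   -5.3  63.2]
  stone_house 0.61 [166.9 233.4] [468.5 435.  155.2]
  mallet 0.71 [490.4 252.8] [ 401.5 -539.2   49.8]
  mallet 0.69 [269.4 187.9] [619.5 144.2  64.9]
  brush_pot 0.82 [239.4 298.6] [275.3 232.9  92.7]
wrist 63.145370126144094 318.26602476880817 236.40546724744866 [164.6 634.2 373.3]
  brush_pot 0.67 [ 15.3 347.8] [257.4 281.9  36.4]
```

View pics/scene0.png

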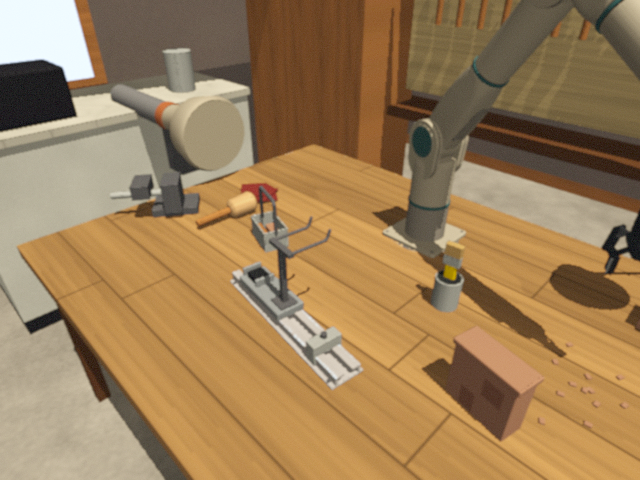

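View pics/top0.png

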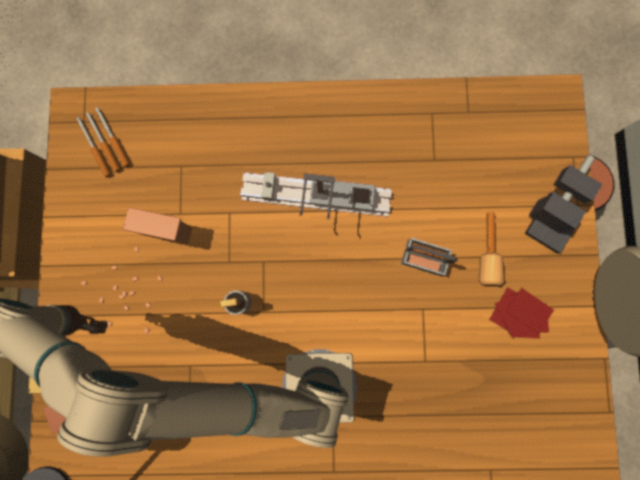

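The images show the rail ahead of the robot with the hook on its carriage, the caddy to the right near top px (428,257), the mallet at (490,260), the pot at (237,300) and the house at (155,225). Next I'll measure the rail and caddy more exactly.

```bash
cat > b.py <<'E'
from h import *
np.set_printoptions(precision=2,suppress=True)
for n in("scene","top"):
    p=imaging.get_image(n);C=cloud(p).reshape(-1,3);col=p["color"].reshape(-1,3)
    def sel(x0,x1,y0,y1,z0,z1): 
        m=(C[:,0]>x0)&(C[:,0]<x1)&(C[:,1]>y0)&(C[:,1]<y1)&(C[:,2]>z0)&(C[:,2]<z1);return C[m]
    def rect(P,t):
        r=cv2.minAreaRect(P[:,:2].astype(np.float32));print(n,t,len(P),r,"zmed",np.median(P[:,2]))
    rect(sel(480,740,-300,320,15,36),"rail")
    rect(sel(480,740,-300,320,46,58),"deck")
    rect(sel(480,740,-300,320,58,64),"stop/..")
    rect(sel(480,740,-300,-50,64,85),"cap/walls")
    P=sel(440,740,-200,200,205,235);rect(P,"hook")
    P=sel(440,740,-200,200,214,260);print(P[np.argsort(P[:,0])][:6])
    rect(sel(280,500,-450,-200,30,100),"caddy")
    P=sel(280,500,-450,-200,140,190);rect(P,"bar");
    P=sel(280,500,-450,-200,160,190);rect(P,"bar");print(P.mean(0))
    P=sel(250,550,-450,-200,66,76);rect(P,"rim")
E
python3 b.py
```

```text
scene rail 1707 ((616.7061767578125, 1.6320953369140625), (483.0124206542969, 80.8189468383789), 83.2013931274414) zmed 28.72306177843052
scene deck 1046 ((612.0259399414062, -6.1359710693359375), (354.176025390625, 81.50659942626953), 82.02269744873047) zmed 53.07693979689327
scene stop/.. 545 ((608.775146484375, -3.409393310546875), (346.92120361328125, 82.12396240234375), 81.17386627197266) zmed 61.23372523787452
scene cap/walls 355 ((593.0504150390625, -141.62020874023438), (78.52747344970703, 55.81770324707031), 81.7323989868164) zmed 69.30160329378418
scene hook 516 ((559.0987548828125, -5.925209045410156), (91.07816314697266, 122.5411376953125), 81.42688751220703) zmed 222.15652290851693
[[489.73 -35.94 246.29]
 [492.03 -33.6  242.41]
 [492.29 -33.43 236.85]
 [492.57 -36.85 232.69]
 [492.91 -32.61 246.01]
 [492.97 -36.13 247.48]]
scene caddy 723 ((397.23944091796875, -337.3515625), (141.482666015625, 83.77478790283203), 71.58905029296875) zmed 53.810622774822036
scene bar 139 ((398.7600402832031, -336.4334716796875), (138.0675506591797, 13.18979263305664), 71.13269805908203) z
[... 1035 characters left out ...]
50.39]
 [487.93 -37.53 246.92]
 [489.56 -37.56 253.41]
 [490.74 -34.86 247.01]
 [491.97 -40.37 239.3 ]
 [493.86 -37.66 244.7 ]]
top caddy 797 ((394.2321472167969, -337.46112060546875), (134.2833251953125, 80.84391021728516), 71.57408142089844) zmed 42.198618790721184
top bar 210 ((393.9584655761719, -338.46795654296875), (136.3475799560547, 12.151983261108398), 71.68401336669922) zmed 175.29967354304154
top bar 201 ((393.7859191894531, -338.9892272949219), (135.24942016601562, 12.151983261108398), 71.68401336669922) zmed 175.450406022195
[ 394.13 -336.68  174.84]
top rim 166 ((393.689453125, -338.827880859375), (131.33131408691406, 80.52458190917969), 71.59504699707031) zmed 70.8349707165836
```

```bash
cat >> h.py <<'E'
def plan(*targets):
    """targets: (x,y,z,yawdeg); prints tool-frame delta from the measured pose"""
    s=ctrl.read_state();p=np.array(s["eef_pos"]);r,pi,yw=s["tool_rot"]
    from scipy.spatial.transform import Rotation as R
    M=R.from_euler("xyz",[r,pi,yw]).as_matrix()
    print("t",round(s["clock"],2),"pos",p.round(1),"rpy deg",np.degrees([r,pi,yw]).round(2),"F",np.round(s["force"],1),"w",round(s["width"],1),"q",np.round(s["qpos"],2))
    for t in targets:
        d=M.T@(np.array(t[:3])-p)/1000;a=-(t[3]-np.degrees(yw));a=(a+180)%360-180
        print(t,"->",d.round(4),round(a,1))
E
python3 -c "
from h import *
plan((230,607,340,160),(587,-138,340,82))"
```

```text
t 1.9 pos [230.6 607.7 231.3] rpy deg [180.    -0.   159.21] F [-0.4  0.   0.4] w 85.8 q [-1.27  0.63  0.04  1.52 -0.03  1.   -0.02]
(230, 607, 340, 160) -> [ 0.0003 -0.0009 -0.1087] -0.8
(587, -138, 340, 82) -> [-0.5978 -0.5707 -0.1087] 77.2
```

Request:
{"name": "drive_tool", "arguments": {
  "deltas": "0 0 -0.055 0 0; 0 0 -0.109 0 0; -0.04 -0.038 -0.109 7.7 0; -0.08 -0.076 -0.109 15 0; -0.12 -0.114 -0.109 23 0; -0.16 -0.152 -0.109 31 0; -0.2 -0.19 -0.109 38 0; -0.24 -0.228 -0.109 46 0; -0.28 -0.266 -0.109 54 0; -0.32 -0.304 -0.109 61 0; -0.36 -0.342 -0.109 69 0; -0.4 -0.38 -0.109 77 0"
}}

```text
clock: 3.4
eef_pos: [470.4, 109.0, 340.7]
tool_rot: [3.141, -0.001, 1.431]
force: [1.0, 0.9, -0.3]
width: 0.3
```

```bash
python3 -c "
from h import *
plan((587,-138,340,82),(520,-138,200,82))"
```

```text
t 3.4 pos [470.4 109.  340.7] rpy deg [ 1.7995e+02 -5.0000e-02  8.1970e+01] F [ 1.   0.9 -0.3] w 0.3 q [-0.67  0.29  0.51  1.82 -0.16  1.07 -0.24]
(587, -138, 340, 82) -> [-0.2283  0.15    0.0006] -0.0
(520, -138, 200, 82) -> [-0.2378  0.0835  0.1405] -0.0
```

Request:
{"name": "drive_tool", "arguments": {
  "deltas": "-0.05 0.033 0 0 0; -0.1 0.066 0 0 0; -0.15 0.099 0 0 0; -0.19 0.125 0 0 0; -0.228 0.15 0 0 0; -0.228 0.15 0.05 0 0; -0.228 0.15 0.1 0 0; -0.228 0.15 0.1 0 0; -0.228 0.15 0.1 0 0"
}}

```text
clock: 4.53
eef_pos: [588.6, -136.2, 242.1]
tool_rot: [3.139, 0.001, 1.435]
force: [-0.3, 0.4, 0.3]
width: -0.1
```

```bash
python3 -c "
from h import *
np.set_printoptions(precision=1,suppress=True)
plan((587,-138,140,82))
p=imaging.get_image('wrist');save(p,'w1')
for t in('release_top','hook_post','hook_seat','stop_face','carriage_nose'):
    for d in models.landmark_of(p,t)[:2]: print(t,d['score'],np.array(d['point']),world(p,*d['point']))
"
```

```text
t 4.53 pos [ 588.6 -136.2  242.1] rpy deg [179.8   0.   82.2] F [-0.3  0.4  0.3] w -0.1 q [-0.1  0.6  0.5  1.6 -0.3  1.   0.3]
(587, -138, 140, 82) -> [-0.  -0.   0.1] 0.2
release_top 0.86 [322.4 221.8] [ 591.7 -143.1   70. ]
```

View pics/w1.png

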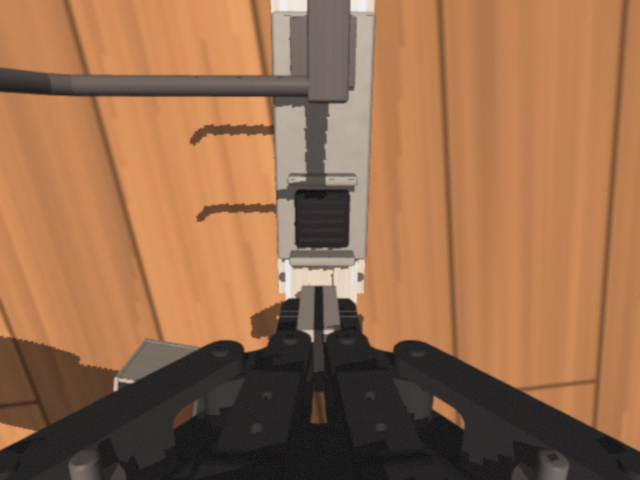

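```bash
python3 -c "
from h import *
plan((591,-142,85,82),(591,-142,64,82))"
```

```text
t 4.83 pos [ 588.1 -135.8  241.6] rpy deg [179.87  -0.    82.23] F [-0.7 -0.3  0.6] w -0.1 q [-0.13  0.59  0.5   1.65 -0.33  0.98  0.35]
(591, -142, 85, 82) -> [-0.0058  0.0034  0.1566] 0.2
(591, -142, 64, 82) -> [-0.0058  0.0033  0.1776] 0.2
```

Request:
{"name": "drive_tool", "arguments": {
  "deltas": "-0.006 0.003 0.04 0 0; -0.006 0.003 0.08 0 0; -0.006 0.003 0.12 0 0; -0.006 0.003 0.15 0 0; -0.006 0.003 0.157 0 0; -0.006 0.003 0.157 0 0;-0.006 0.003 0.164 0 0;-0.006 0.003 0.17 0 0;-0.006 0.003 0.175 0 0;-0.006 0.003 0.178 0 0;-0.006 0.003 0.178 0 0"
}}

```text
clock: 6.2
eef_pos: [590.0, -143.3, 63.4]
tool_rot: [3.14, 0.001, 1.434]
force: [-2.0, -0.3, 9.6]
width: 0.3
```

```bash
python3 -c "
from h import *
plan((591,-142,62,82))
p=imaging.get_image('scene');cv2.imwrite('pics/s2.png',cv2.resize(p['color'][180:400,180:460,::-1],None,fx=2.5,fy=2.5))
p=imaging.get_image('wrist');save(p,'w2')
"
```

```text
t 6.2 pos [ 590.  -143.3   63.4] rpy deg [1.7991e+02 5.0000e-02 8.2170e+01] F [-2.  -0.3  9.6] w 0.3 q [-0.03  0.82  0.37  1.78 -0.46  0.63  0.47]
(591, -142, 62, 82) -> [0.0014 0.0008 0.0014] 0.2
```

View pics/s2.png

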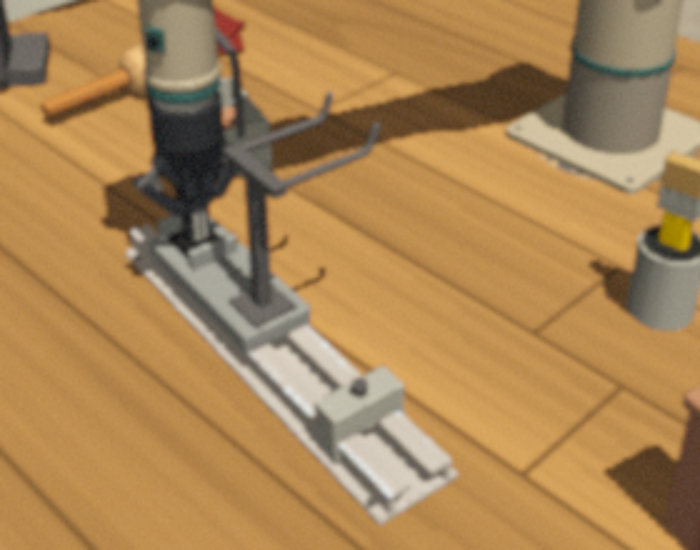

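View pics/w2.png

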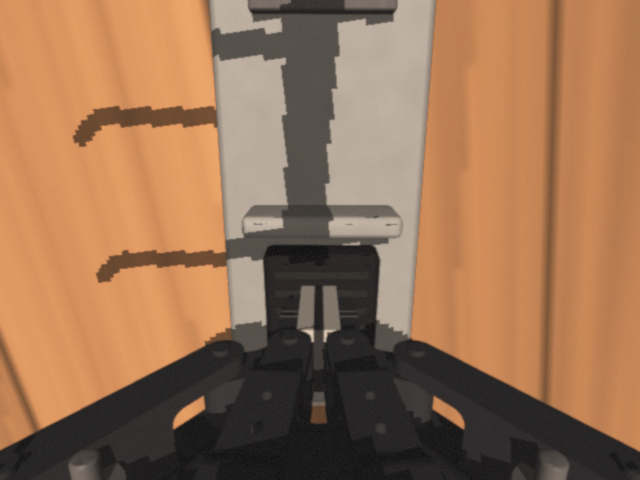

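Request:
{"name": "drive_tool", "arguments": {
  "deltas": "0 0 0.001 0 0; 0.005 0 0.001 0 0; 0.012 0 0.001 0 0; 0.02 0 0.001 0 0; 0.028 0 0.001 0 0; 0.036 0 0.001 0 0; 0.044 0 0.001 0 0; 0.052 0 0.001 0 0; 0.06 0 0.001 0 0; 0.068 0 0.001 0 0; 0.076 0 0.001 0 0; 0.08 0 0.001 0 0"
}}

```text
clock: 7.8
eef_pos: [601.1, -63.3, 62.7]
tool_rot: [3.14, 0.0, 1.435]
force: [-2.0, -1.6, 9.1]
width: -0.3
```

```bash
cat > c.py <<'E'
from h import *
import sys
plan((591,-142,62,82))
p=imaging.get_image('scene');cv2.imwrite(f'pics/s{sys.argv[1]}.png',cv2.resize(p['color'][180:400,180:460,::-1],None,fx=2.5,fy=2.5))
E
python3 c.py 3
```

```text
t 7.8 pos [601.1 -63.3  62.7] rpy deg [1.799e+02 2.000e-02 8.221e+01] F [-2.  -1.6  9.1] w -0.3 q [-0.17  0.82  0.38  1.79 -0.48  0.63  0.36]
(591, -142, 62, 82) -> [-0.0794  0.0006  0.0007] 0.2
```

View pics/s3.png

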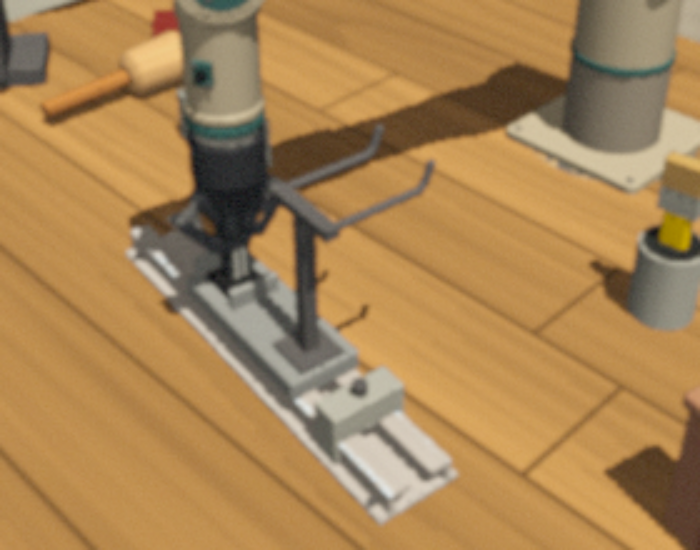

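Request:
{"name": "drive_tool", "arguments": {
  "deltas": "0.006 0 0 0 0; 0.012 0 0 0 0; 0.018 0 0 0 0; 0.022 0 0 0 0; 0.026 0 0 0 0; 0.03 0 0 0 0; 0.033 0 0 0 0; 0.035 0 0 0 0"
}}

```text
clock: 8.85
eef_pos: [605.9, -29.0, 62.7]
tool_rot: [3.14, 0.0, 1.434]
force: [-2.2, -1.4, 9.1]
width: -0.2
```

```bash
python3 c.py 4
```

```text
t 8.85 pos [605.9 -29.   62.7] rpy deg [1.7989e+02 2.0000e-02 8.2180e+01] F [-2.2 -1.4  9.1] w -0.2 q [-0.24  0.82  0.39  1.78 -0.49  0.63  0.31]
(591, -142, 62, 82) -> [-0.1139  0.0006  0.0008] 0.2
```

View pics/s4.png

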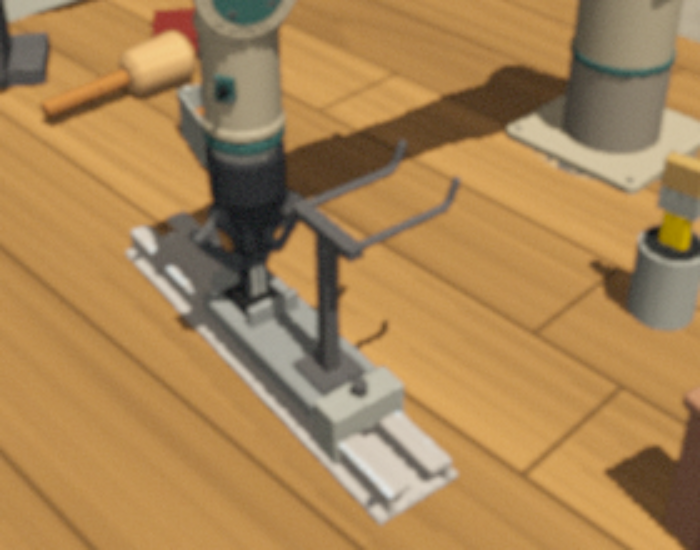

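Request:
{"name": "drive_tool", "arguments": {
  "deltas": "0.003 0 0 0 0; 0.006 0 0 0 0; 0.009 0 0 0 0; 0.011 0 0 0 0;0.011 0 0 0 0"
}}

```text
clock: 9.52
eef_pos: [606.4, -25.7, 63.8]
tool_rot: [3.139, 0.009, 1.43]
force: [-5.6, -12.0, 16.7]
width: 0.1
```

```bash
python3 c.py 5; python3 -c "
from h import *
p=imaging.get_image('wrist');save(p,'w5')"
```

```text
t 9.53 pos [606.4 -25.7  63.8] rpy deg [179.83   0.5   81.94] F [ -5.6 -12.   16.7] w 0.1 q [-0.25  0.82  0.4   1.78 -0.49  0.63  0.29]
(591, -142, 62, 82) -> [-0.1173  0.001   0.0028] -0.1
```

View pics/w5.png

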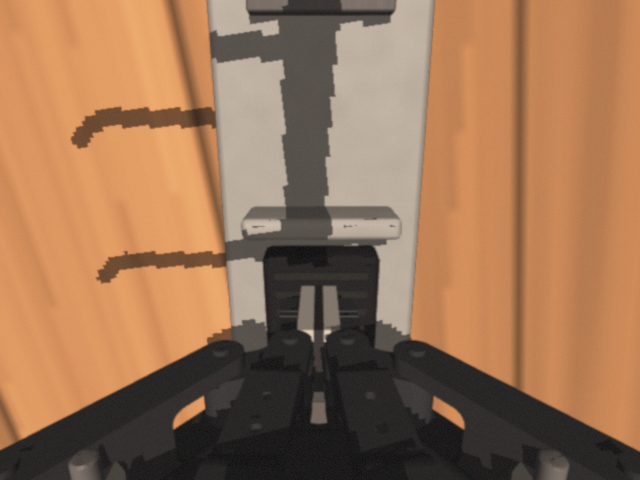

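View pics/s5.png

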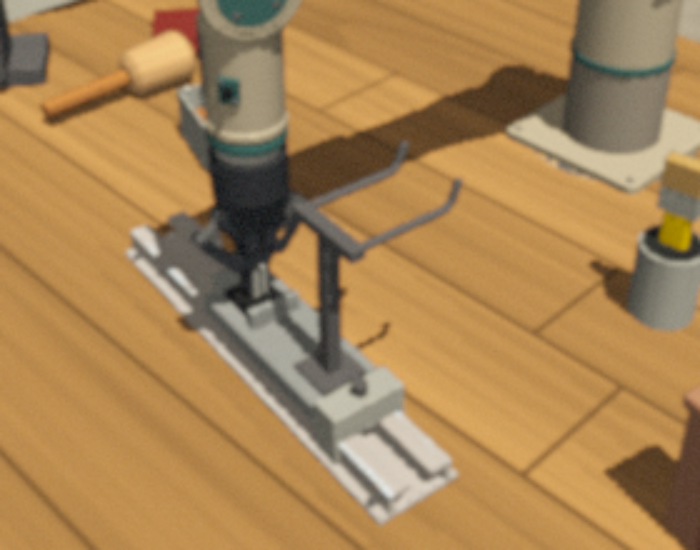

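Request:
{"name": "drive_tool", "arguments": {
  "deltas": "0 0 -0.004 0 0; 0 0 -0.01 0 0; 0 0 -0.03 0 0; 0 0 -0.08 0 0; 0 0 -0.13 0 0; 0 0 -0.18 0 0; 0 0 -0.23 0 0; 0 0 -0.27 0 0.085;0 0 -0.27 0 0.085"
}}

```text
clock: 10.75
eef_pos: [608.5, -17.2, 334.8]
tool_rot: [3.135, -0.001, 1.436]
force: [0.0, -0.2, -0.4]
width: 35.8
```

```bash
python3 b.py|grep -v '^ *\[' ; python3 -c "
from h import *
np.set_printoptions(precision=1,suppress=True)
plan((396,-337,340,71.5))
p=imaging.get_image('scene');cv2.imwrite('pics/s6.png',cv2.resize(p['color'][180:400,180:460,::-1],None,fx=2.5,fy=2.5))
p=imaging.get_image('wrist');save(p,'w6')
for t in('release_top','hook_post','hook_seat','stop_face','carriage_nose'):
    for d in models.landmark_of(p,t)[:2]: print(t,d['score'],np.array(d['point']),world(p,*d['point']))
"
```

```text
scene rail 1571 ((614.767578125, 1.4476165771484375), (482.7931823730469, 80.17719268798828), 82.52149200439453) zmed 28.7533986026574
scene deck 1151 ((620.3638916015625, 53.763458251953125), (233.026611328125, 81.54576873779297), 82.08941650390625) zmed 53.15075558555475
scene stop/.. 601 ((615.0204467773438, 56.90605545043945), (230.40614318847656, 79.68193054199219), 78.7971420288086) zmed 60.95239963693325
scene cap/walls 90 ((605.9581298828125, -56.04275894165039), (10.21523380279541, 55.85056686401367), 80.9764175415039) zmed 72.34195077049895
scene hook 615 ((576.1176147460938, 113.76498413085938), (88.64224243164062, 121.29531860351562), 82.03077697753906) zmed 222.0669450837795
scene caddy 806 ((397.93182373046875, -336.9568176269531), (141.479248046875, 82.66712951660156), 71.71925354003906) zmed 51.54151911025605
scene bar 55 ((398.3878479003906, -337.17034912109375), (136.39048767089844, 11.931072235107422), 72.10282897949219) zmed 152.67384119102883
scene bar 15 ((404.29779052734375, -316.2644348144531), (92.8878402709961, 8.924718856811523), 73.43937683105469) zmed 166
[... 1117 characters left out ...]
096
top bar 201 ((393.4649353027344, -339.7112121582031), (136.13858032226562, 12.044532775878906), 71.23274230957031) zmed 175.41828922485
top rim 165 ((393.8031921386719, -338.7882385253906), (131.56307983398438, 80.64359283447266), 71.53743743896484) zmed 71.07731673073135
t 10.85 pos [606.4 -16.5 331. ] rpy deg [-180.    -0.1   82.3] F [ 0.1 -0.   0.1] w 51.2 q [-0.4  0.5  0.6  1.5 -0.3  1.2  0.1]
(396, -337, 340, 71.5) -> [-0.3 -0.2 -0. ] 10.8
release_top 0.58 [318.3 199.8] [605.1 -21.1  69.6]
hook_post 0.71 [324.7  30.6] [626.  105.2 223.5]
hook_seat 0.23 [319.8 200.7] [606.5 -22.2  69.8]
stop_face 0.75 [320.  40.] [622.7 100.6 223.7]
carriage_nose 0.8 [324.9  38.9] [625.6 100.9 223.7]
```

View pics/s6.png

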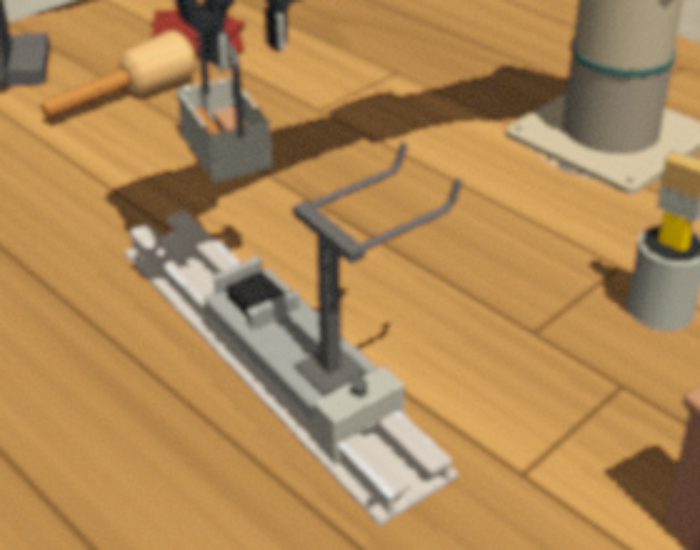

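View pics/w6.png

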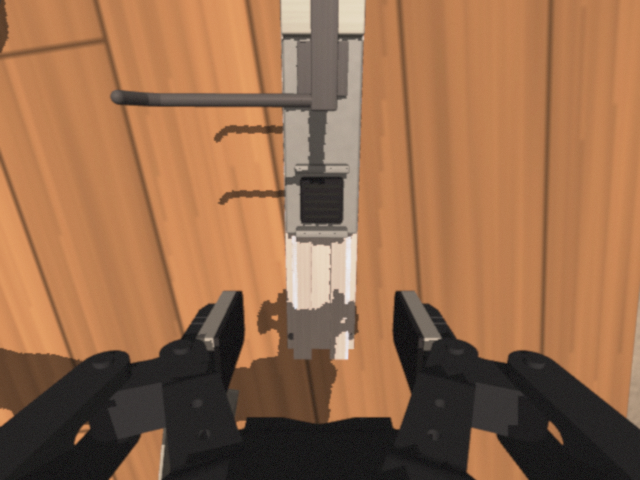

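```bash
python3 -c "
from h import *
plan((396,-338,300,71.5))"
```

```text
t 11.2 pos [606.4 -17.2 330.5] rpy deg [-1.7992e+02  2.0000e-02  8.2210e+01] F [-0.4  0.3 -0.6] w 84.7 q [-0.37  0.53  0.58  1.52 -0.3   1.19  0.13]
(396, -338, 300, 71.5) -> [-0.3464 -0.165   0.0308] 10.7
```

Request:
{"name": "drive_tool", "arguments": {
  "deltas": "-0.05 -0.024 0 2 0.085; -0.1 -0.048 0 3.5 0.085; -0.15 -0.072 0 5 0.085; -0.2 -0.096 0 6.5 0.085; -0.25 -0.12 0 8 0.085; -0.3 -0.143 0 9.5 0.085; -0.346 -0.165 0.03 10.7 0.085; -0.346 -0.165 0.03 10.7 0.085; -0.346 -0.165 0.03 10.7 0.085; -0.346 -0.165 0.03 10.7 0.085"
}}

```text
clock: 12.45
eef_pos: [397.7, -336.6, 301.5]
tool_rot: [3.141, -0.0, 1.251]
force: [0.7, 0.5, -0.1]
width: 84.7
```

```bash
python3 -c "
from h import *
np.set_printoptions(precision=1,suppress=True)
p=imaging.get_image('wrist');save(p,'w7')
C=cloud(p).reshape(-1,3)
m=(abs(C[:,0]-396)<110)&(abs(C[:,1]+338)<110)&(C[:,2]>150)&(C[:,2]<190);P=C[m]
print(len(P),cv2.minAreaRect(P[:,:2].astype(np.float32)),np.median(P[:,2]),np.percentile(P[:,2],[5,95]))
for t in('caddy_grip','caddy'):
    for d in models.landmark_of(p,t)[:2]: print(t,d['score'],np.array(d['point']),world(p,*d['point'],r=1))
plan((396,-338,300,71.5))
"
```

```text
2900 ((395.83599853515625, -339.20745849609375), (137.1641845703125, 11.886544227600098), 71.46664428710938) 174.165295550097 [165.7 176. ]
caddy 0.64 [317.1 192.7] [ 405.  -311.8  175. ]
caddy 0.22 [374.  347.9] [ 403.2 -529.6   38.8]
t 12.6 pos [ 397.3 -336.9  301.6] rpy deg [180.   -0.   71.7] F [-0.3 -0.5  0.7] w 84.9 q [ 0.2  0.4  0.7  1.8 -0.3  1.   0.7]
(396, -338, 300, 71.5) -> [-0. -0.  0.] 0.1
```

View pics/w7.png

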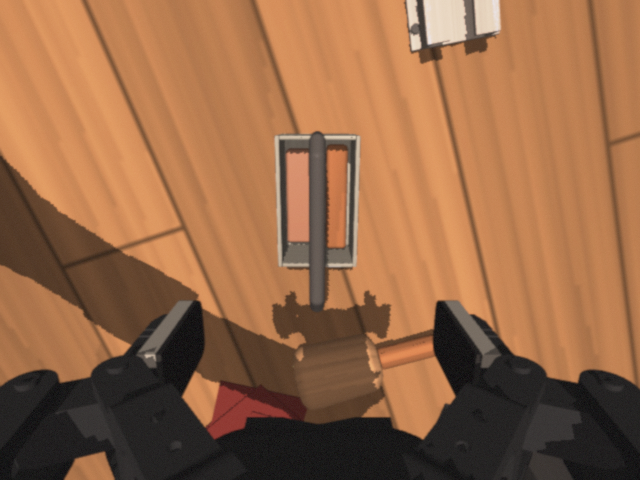

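```bash
python3 -c "
from h import *
plan((395.8,-339.2,151,71.5))"
```

```text
t 12.6 pos [ 397.3 -336.9  301.6] rpy deg [ 1.7996e+02 -1.0000e-02  7.1650e+01] F [-0.3 -0.5  0.7] w 84.9 q [ 0.19  0.43  0.67  1.79 -0.31  1.03  0.66]
(395.8, -339.2, 151, 71.5) -> [-0.0027 -0.0008  0.1506] 0.1
```

Request:
{"name": "drive_tool", "arguments": {
  "deltas": "-0.003 -0.001 0.03 0 0.085; -0.003 -0.001 0.06 0 0.085; -0.003 -0.001 0.09 0 0.085; -0.003 -0.001 0.12 0 0.085; -0.003 -0.001 0.14 0 0.085; -0.003 -0.001 0.15 0 0.085; -0.003 -0.001 0.15 0 0.085; -0.003 -0.001 0.15 0 0.04; -0.003 -0.001 0.15 0 0.02; -0.003 -0.001 0.15 0 0.0; -0.003 -0.001 0.15 0 0.0; -0.003 -0.001 0.15 0 0.0"
}}

```text
clock: 14.1
eef_pos: [395.0, -340.5, 151.6]
tool_rot: [3.14, 0.0, 1.248]
force: [0.9, -1.3, 2.0]
width: 9.9
```

Request:
{"name": "drive_tool", "arguments": {
  "deltas": "0 0 0 0 0; 0 0 0 0 0; 0 0 0 0 0"
}}

```text
clock: 14.48
eef_pos: [395.0, -340.4, 151.6]
tool_rot: [3.141, 0.0, 1.248]
force: [1.5, 0.0, 3.9]
width: 9.9
```

```bash
python3 -c "
from h import *
plan((395.8,-339.2,151,71.5))
p=imaging.get_image('wrist');save(p,'w8')"
```

```text
t 14.47 pos [ 395.  -340.4  151.6] rpy deg [1.7994e+02 1.0000e-02 7.1520e+01] F [1.5 0.  3.9] w 9.9 q [ 0.31  0.62  0.53  1.97 -0.48  0.69  0.82]
(395.8, -339.2, 151, 71.5) -> [0.0014 0.0004 0.0006] 0.0
```

View pics/w8.png

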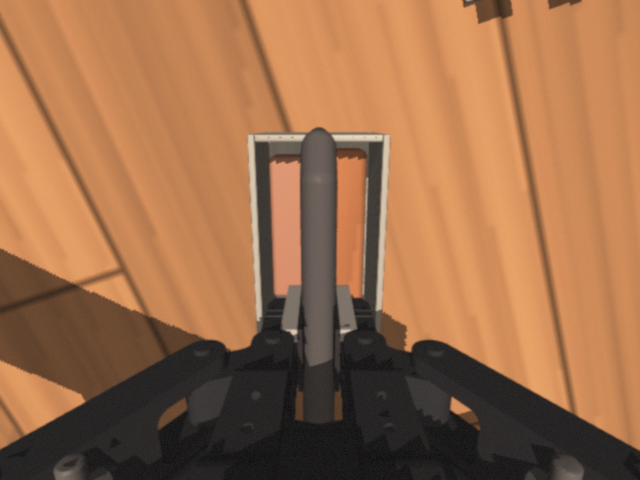

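Request:
{"name": "drive_tool", "arguments": {
  "deltas": "0 0 -0.01 0 0; 0 0 -0.025 0 0; 0 0 -0.045 0 0; 0 0 -0.065 0 0; 0 0 -0.085 0 0; 0 0 -0.1 0 0; 0 0 -0.106 0 0; 0 0 -0.106 0 0;0 0 -0.106 0 0"
}}

```text
clock: 15.65
eef_pos: [394.1, -339.8, 256.6]
tool_rot: [-3.14, -0.001, 1.248]
force: [-0.2, -0.0, -5.4]
width: 9.6
```

```bash
cat > d.py <<'E'
from h import *
np.set_printoptions(precision=1,suppress=True)
ry=np.array([np.cos(np.radians(82.1)),np.sin(np.radians(82.1))]);rx=np.array([ry[1],-ry[0]])
O=np.array([607.,1.7])
for n in ("scene","top"):
    p=imaging.get_image(n);C=cloud(p).reshape(-1,3)
    m=(C[:,2]>205)&(C[:,2]<262)&(abs(C[:,0]-560)<120)&(abs(C[:,1]-110)<120);P=C[m]
    a=(P[:,:2]-O)@rx;b=(P[:,:2]-O)@ry
    print(n,"x range",np.percentile(a,[0.5,2,98,99.5]),"y",np.percentile(b,[.5,2,98,99.5]),"z",np.percentile(P[:,2],[2,50,98]))
    for lo,hi in((-110,-90),(-90,-60),(-60,-30)):
        k=(a>lo)&(a<hi);q=b[k];mid=np.median(q) if k.any() else 0
        mid=(q.min()+q.max())/2;print(lo,k.sum(),q[q<mid].mean(),q[q>mid].mean(),"c",(q[q<mid].mean()+q[q>mid].mean())/2)
    # cap, deck
    m=(C[:,2]>64)&(C[:,2]<85)&(abs(C[:,0]-605)<80)&(C[:,1]>-90)&(C[:,1]<60);P=C[m];a=(P[:,:2]-O)@rx;b=(P[:,:2]-O)@ry
    print(" cap/walls x",np.percentile(a,[1,99]),"y",np.percentile(b,[1,99]))
    m=(C[:,2]>46)&(C[:,2]<66)&(abs(C[:,0]-605)<80)&(C[:,1]>-150)&(C[:,1]<260);P=C[m];a=(P[:,:2]-O)@rx;b=(P[:,:2]-O)@ry
    print(" deck+stop x",np.percentile(a,[1,99]),"y",np.percentile(b,[.2,99.8]))
plan((460,-100,257,82))
E
python3 d.py
```

```text
scene x range [-110.4 -107.4   13.7   14.6] y [ 63.3  65.7 149.2 150. ] z [211.3 222.3 243.4]
-110 100 69.24736481841353 145.2650434476084 c 107.25620413301097
-90 81 69.49330246359156 145.68169165282046 c 107.58749705820601
-60 86 69.68531526439993 145.3869900836544 c 107.53615267402716
 cap/walls x [-20.  33.] y [-60.6  15.5]
 deck+stop x [-32.9  45.9] y [-61.8 169.2]
top x range [-113.1 -110.3    9.6   11.2] y [ 61.2  63.1 146.2 148.1] z [214.5 225.3 246.9]
-110 31 66.45377587261072 141.58240404868366 c 104.01808996064719
-90 61 66.42274971045472 142.23598326873383 c 104.32936648959428
-60 60 66.7312132175227 142.50758927365962 c 104.61940124559115
 cap/walls x [-25.2  26.9] y [-62.6  12.7]
 deck+stop x [-37.5  41.5] y [-64.7 164.4]
t 15.75 pos [ 394.1 -339.9  256.6] rpy deg [-179.9   -0.    71.5] F [-0.5 -0.2 -4.6] w 10.1 q [ 0.2  0.5  0.7  1.9 -0.4  0.9  0.7]
(460, -100, 257, 82) -> [ 0.2 -0.  -0. ] -10.5
```

```bash
python3 -c "
from h import *
plan((455,-100,257,82),(433,131,257,82))"
```

```text
t 15.75 pos [ 394.1 -339.9  256.6] rpy deg [-1.7992e+02 -2.0000e-02  7.1510e+01] F [-0.5 -0.2 -4.6] w 10.1 q [ 0.22  0.48  0.65  1.86 -0.36  0.93  0.71]
(455, -100, 257, 82) -> [ 2.468e-01 -1.830e-02 -2.000e-04] -10.5
(433, 131, 257, 82) -> [ 0.4589 -0.1125 -0.    ] -10.5
```

Request:
{"name": "drive_tool", "arguments": {
  "deltas": "0.01 0 0 -1 0; 0.03 -0.002 0 -2 0; 0.06 -0.004 0 -3 0; 0.09 -0.006 0 -4 0; 0.12 -0.009 0 -5 0; 0.15 -0.011 0 -6 0; 0.18 -0.013 0 -7 0; 0.21 -0.015 0 -8 0; 0.24 -0.018 0 -9 0; 0.27 -0.028 0 -10 0; 0.295 -0.038 0 -10.5 0; 0.32 -0.05 0 -10.5 0"
}}

```text
clock: 17.25
eef_pos: [448.2, -19.3, 257.2]
tool_rot: [-3.141, -0.0, 1.433]
force: [0.3, -0.6, -4.5]
width: 10.1
```

```bash
python3 -c "
from h import *
plan((433,131,257,82))"
```

```text
t 17.25 pos [448.2 -19.3 257.2] rpy deg [-1.7999e+02 -1.0000e-02  8.2090e+01] F [ 0.3 -0.6 -4.5] w 10.1 q [-0.48  0.36  0.61  2.03 -0.28  0.84  0.16]
(433, 131, 257, 82) -> [ 0.1468 -0.0358  0.0002] 0.1
```

Request:
{"name": "drive_tool", "arguments": {
  "deltas": "0.02 -0.01 0 0 0; 0.045 -0.02 0 0 0; 0.07 -0.03 0 0 0; 0.095 -0.036 0 0 0; 0.12 -0.036 0 0 0; 0.138 -0.036 0 0 0; 0.147 -0.036 0 0 0; 0.147 -0.036 0 0 0; 0.147 -0.036 0 0 0"
}}

```text
clock: 18.38
eef_pos: [433.1, 128.5, 257.3]
tool_rot: [-3.141, 0.001, 1.43]
force: [-0.7, 0.4, -4.6]
width: 9.7
```

```bash
python3 -c "
from h import *
np.set_printoptions(precision=1,suppress=True)
plan((541.7,116.4,257,82),(541.7,116.4,210,82))
p=imaging.get_image('wrist');save(p,'w9')
p=imaging.get_image('scene');cv2.imwrite('pics/s9.png',cv2.resize(p['color'][180:400,180:460,::-1],None,fx=2.5,fy=2.5))
"
```

```text
t 18.38 pos [433.1 128.5 257.3] rpy deg [-180.     0.    81.9] F [-0.7  0.4 -4.6] w 9.7 q [-0.8  0.4  0.6  2.  -0.3  0.8 -0.2]
(541.7, 116.4, 257, 82) -> [0.  0.1 0. ] -0.1
(541.7, 116.4, 210, 82) -> [0.  0.1 0. ] -0.1
```

View pics/w9.png

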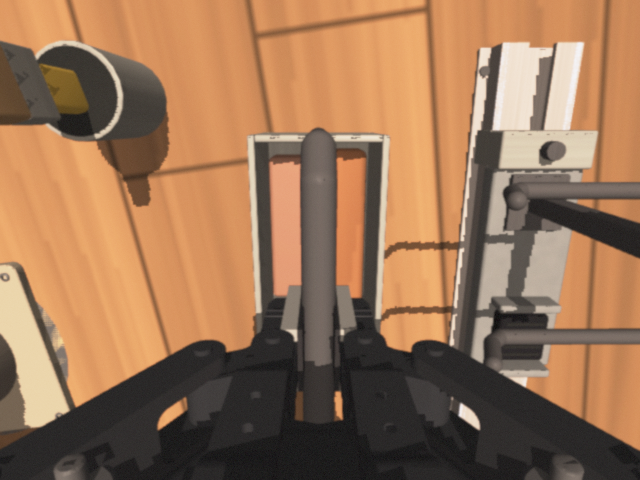

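View pics/s9.png

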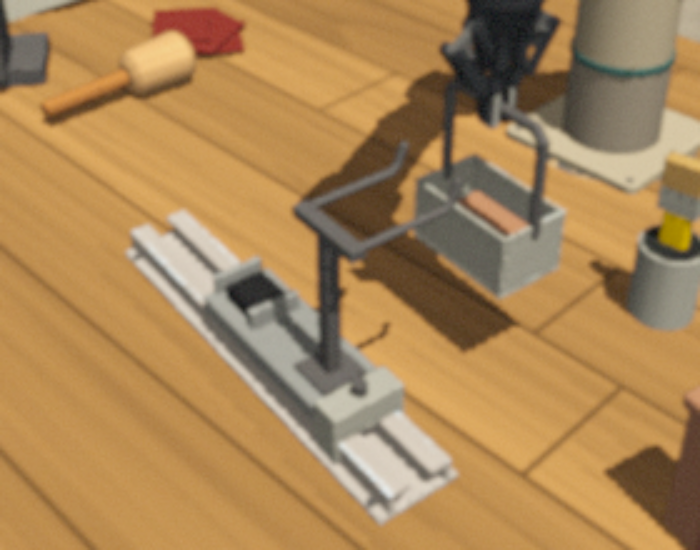

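```bash
cat > e.py <<'E'
from h import *
np.set_printoptions(precision=1,suppress=True)
p=imaging.get_image('wrist');C=cloud(p)
ry=np.array([np.cos(np.radians(82.1)),np.sin(np.radians(82.1))]);rx=np.array([ry[1],-ry[0]]);O=np.array([607.,1.7])
P=C.reshape(-1,3);a=(P[:,:2]-O)@rx;b=(P[:,:2]-O)@ry
for lo,hi in((-120,-104),(-95,-85),(-85,-70),(-70,-60)):
    for y0,y1 in((50,90),(125,165)):
        k=(P[:,2]>205)&(P[:,2]<235)&(a>lo)&(a<hi)&(b>y0)&(b<y1)
        if k.sum()>5: print(lo,hi,k.sum(),"b min/max/mid",b[k].min(),b[k].max(),(b[k].min()+b[k].max())/2,"z",np.percentile(P[k,2],95))
k=(P[:,2]>235)&(P[:,2]<262)&(a>-130)&(a<-90)
if k.any(): print("tips a",a[k].min(),"z",P[k,2].max(),"b",np.unique(b[k].round(-1)))
u0=(abs(np.mgrid[:480,:640][1].ravel()-318)<90)
k=u0&(P[:,2]>160)&(P[:,2]<185)&(a<-125);print("rim",k.sum(),"b max",np.percentile(b[k],99.5),"a",np.percentile(a[k],[1,99]))
k=u0&(P[:,2]>255)&(P[:,2]<290)&(a<-125);print("bar",k.sum(),"b max",np.percentile(b[k],99.5),"a med",np.median(a[k]),"z",np.percentile(P[k,2],95))
s=ctrl.read_state();e=np.array(s["eef_pos"]);print("tcp a,b",(e[:2]-O)@rx,(e[:2]-O)@ry,e[2])
plan((541.7,116.4,257,82))
E
python3 e.py
```

```text
-120 -104 131 b min/max/mid 67.27874742703948 72.25038569838605 69.76456656271276 z 234.7057580608967
-120 -104 66 b min/max/mid 142.49703673433274 147.74524152501823 145.1211391296755 z 234.84609418127337
-95 -85 300 b min/max/mid 64.44189090304019 72.5045363342061 68.47321361862313 z 224.10298990965347
-95 -85 354 b min/max/mid 139.9055625989799 147.62614303620833 143.76585281759412 z 224.138266712078
-85 -70 472 b min/max/mid 64.30207837457064 72.56718643054197 68.4346324025563 z 224.07332701873293
-85 -70 555 b min/max/mid 140.0178928502652 147.81864895433534 143.91827090230026 z 224.270489766886
-70 -60 313 b min/max/mid 64.39921595847267 72.06171794563645 68.23046695205456 z 223.98386131046965
-70 -60 390 b min/max/mid 139.9349658968873 147.89217594570366 143.91357092129547 z 223.9927526920856
tips a -114.05045069414905 z 248.48509621716175 b [ 70. 140. 150.]
rim 4676 b max 168.1437431675128 a [-229.3 -149.8]
bar 12235 b max 170.96216517711989 a med -189.57359481751178 z 284.0650546603674
tcp a,b -189.54114829736076 102.09055682354244 257.350949408738
t 18.52 pos [433.3 128.9 257.4] rpy deg [180.    0.   81.9] F [ 0.3 -0.5 -4.2] w 9.8 q [-0.8  0.4  0.6  2.  -0.3  0.8 -0.2]
(541.7, 116.4, 257, 82) -> [0.  0.1 0. ] -0.1
```

Request:
{"name": "drive_tool", "arguments": {
  "deltas": "0.003 0.005 0 0 0; 0.003 0.015 0 0 0; 0.003 0.027 0 0 0; 0.003 0.039 0 0 0; 0.003 0.051 0 0 0; 0.003 0.063 0 0 0; 0.003 0.075 0 0 0; 0.003 0.087 0 0 0; 0.003 0.097 0 0 0; 0.003 0.105 0 0 0; 0.003 0.109 0 0 0; 0.003 0.109 0 0 0"
}}

```text
clock: 20.02
eef_pos: [541.7, 117.4, 257.2]
tool_rot: [-3.141, 0.0, 1.431]
force: [-0.2, 0.2, -4.2]
width: 9.7
```

```bash
python3 e.py; python3 c.py 10;python3 -c "
from h import *
p=imaging.get_image('wrist');save(p,'w10')"
```

```text
-120 -104 17 b min/max/mid 140.10678885286814 147.66715770506434 143.88697327896625 z 234.66722205620593
-95 -85 231 b min/max/mid 139.49754307307794 147.72097363455896 143.60925835381846 z 224.29447357619313
-85 -70 85 b min/max/mid 139.556256325203 147.733396661609 143.64482649340601 z 224.2135127969803
-70 -60 392 b min/max/mid 139.47783321203124 147.83469982020156 143.6562665161164 z 224.06424037135233
tips a -113.00692878459772 z 261.94652708002275 b [120. 140. 150.]
t 20.07 pos [541.3 117.5 257.2] rpy deg [-179.96    0.     82.01] F [ 0.3 -0.6 -4.1] w 10.0 q [-0.63  0.51  0.56  1.77 -0.33  0.96 -0.08]
(591, -142, 62, 82) -> [-0.2501  0.0854  0.1952] 0.0Traceback (most recent call last):
  File "e.py", line 13, in <module>
    k=u0&(P[:,2]>160)&(P[:,2]<185)&(a<-125);print("rim",k.sum(),"b max",np.percentile(b[k],99.5),"a",np.percentile(a[k],[1,99]))
                                                                        ~~~~~~~~~~~~~^^^^^^^^^^^
    return _quantile_unchecked(
        a, q, axis, out, overwrite_input, method, keepdims, weights)
    return _ureduce(a,
                    func=_quantile_ureduce_func,
    ...<5 lines>...
                    overwrite_input=overwrite_input,
                    method=method)
    r = func(a, **kwargs)
    result = _quantile(arr,
                       quantiles=q,
    ...<2 lines>...
                       out=out,
                       weights=wgt)
    slices_having_nans = np.isnan(arr[-1, ...])
                                  ~~~^^^^^^^^^
IndexError: index -1 is out of bounds for axis 0 with size 0
```

View pics/w10.png

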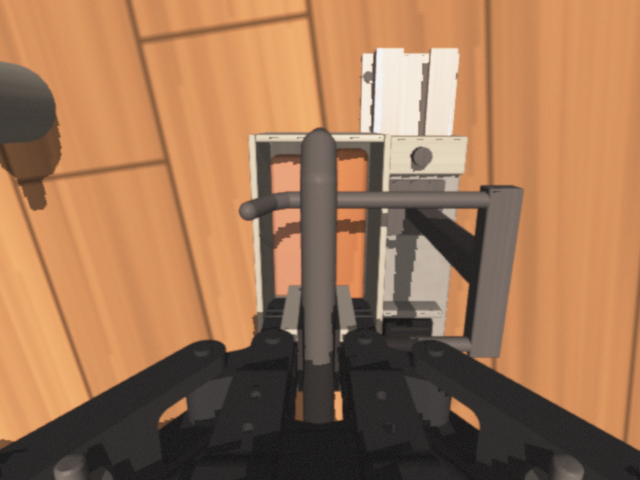

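View pics/s10.png

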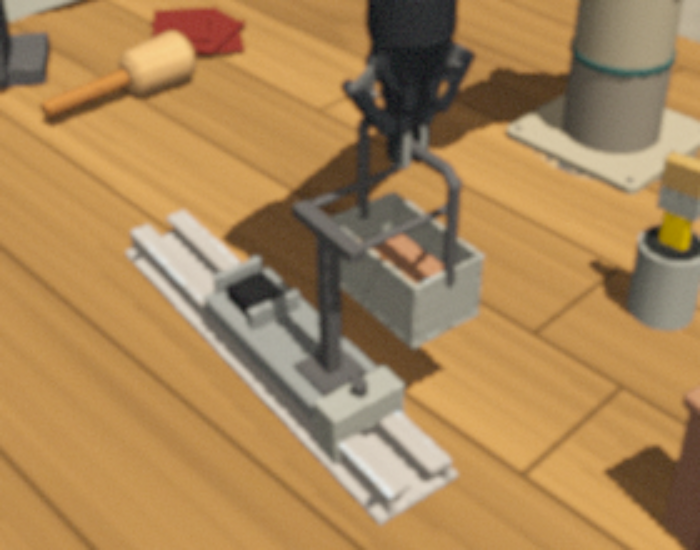

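Request:
{"name": "drive_tool", "arguments": {
  "deltas": "0 -0.003 0 0 0; 0 -0.003 0.005 0 0; 0 -0.003 0.012 0 0; 0 -0.003 0.019 0 0; 0 -0.003 0.026 0 0; 0 -0.003 0.032 0 0; 0 -0.003 0.038 0 0; 0 -0.003 0.042 0 0; 0 -0.003 0.044 0 0; 0 -0.003 0.044 0 0"
}}

```text
clock: 21.42
eef_pos: [538.7, 117.9, 213.3]
tool_rot: [-3.142, -0.0, 1.431]
force: [-0.2, -0.4, -4.9]
width: 9.8
```

```bash
python3 c.py 11;python3 -c "
from h import *
p=imaging.get_image('wrist');save(p,'w11')"
```

```text
t 21.43 pos [538.7 117.9 213.3] rpy deg [-180.     -0.     82.01] F [-0.2 -0.4 -4.9] w 9.8 q [-0.61  0.56  0.53  1.83 -0.37  0.85 -0.04]
(591, -142, 62, 82) -> [-0.2501  0.088   0.1512] 0.0
```

View pics/w11.png

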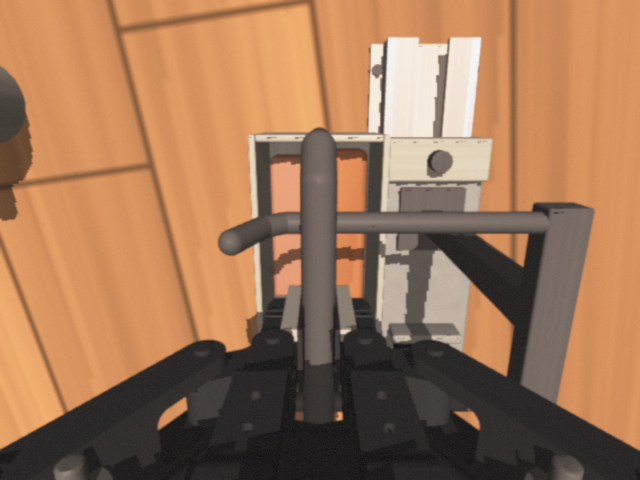

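View pics/s11.png

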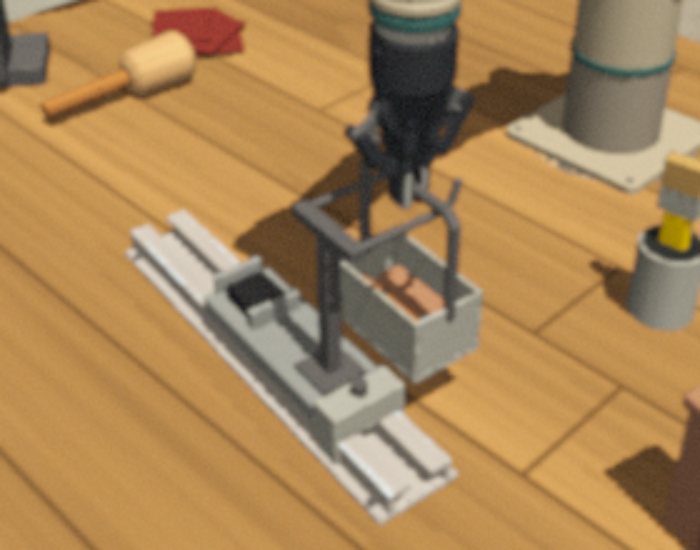

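Request:
{"name": "drive_tool", "arguments": {
  "deltas": "0 0.001 0.001 0 0; 0 0.001 0.002 0 0; 0 0.001 0.003 0 0; 0 0.001 0.003 0 0"
}}

```text
clock: 22.02
eef_pos: [540.0, 117.8, 211.0]
tool_rot: [3.141, -0.001, 1.431]
force: [-1.8, 0.4, 4.1]
width: 10.0
```

Request:
{"name": "drive_tool", "arguments": {
  "deltas": "0 0 -0.0005 0 0; 0 0 -0.0005 0 0.014; 0 0 -0.0005 0 0.018; 0 0 -0.0005 0 0.022; 0 0 -0.0005 0 0.03; 0 0 -0.0005 0 0.045; 0 0 -0.0005 0 0.045; 0 0 -0.0005 0 0.045; 0 0 -0.0005 0 0.045"
}}

```text
clock: 23.15
eef_pos: [539.6, 117.8, 210.8]
tool_rot: [-3.142, -0.0, 1.431]
force: [0.3, -0.2, -0.1]
width: 44.8
```

```bash
python3 c.py 12;python3 -c "
from h import *
p=imaging.get_image('wrist');save(p,'w12')"
```

```text
t 23.15 pos [539.6 117.8 210.8] rpy deg [-180.     -0.     82.01] F [ 0.3 -0.2 -0.1] w 44.8 q [-0.61  0.56  0.53  1.83 -0.37  0.85 -0.04]
(591, -142, 62, 82) -> [-0.2501  0.087   0.1488] 0.0
```

View pics/w12.png

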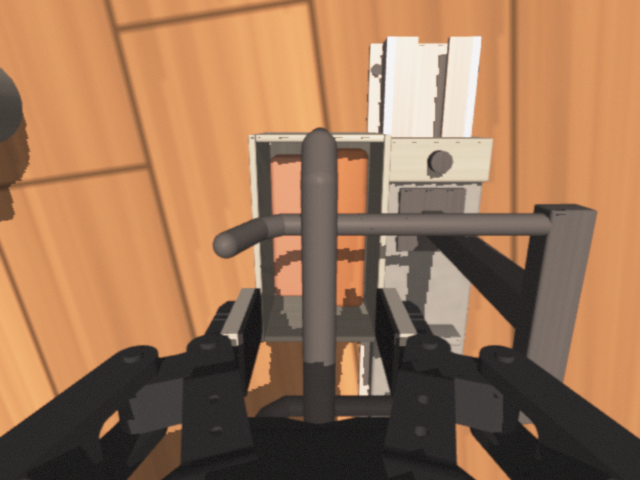

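View pics/s12.png

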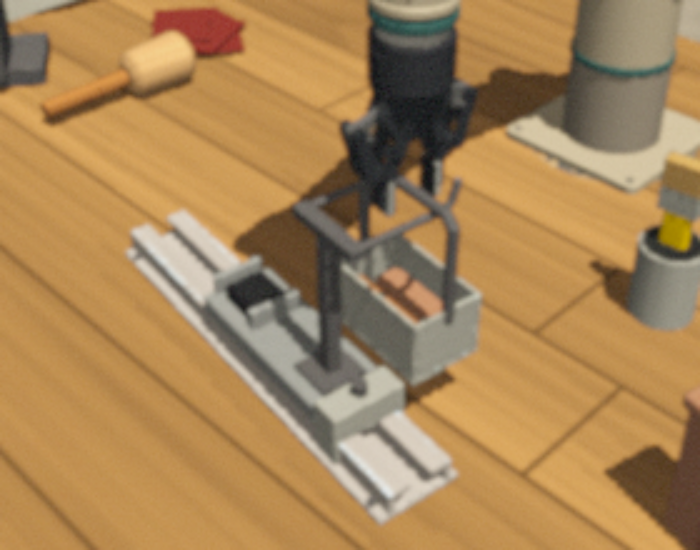

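Released, force zero, and the caddy is hanging with the bar resting on both prongs. Next I'll raise the gripper straight up and check.

Request:
{"name": "drive_tool", "arguments": {
  "deltas": "0 0 -0.01 0 0.045; 0 0 -0.03 0 0.045; 0 0 -0.055 0 0.045; 0 0 -0.085 0 0.045; 0 0 -0.115 0 0.045; 0 0 -0.145 0 0.045; 0 0 -0.145 0 0.045; 0 0 -0.145 0 0.045; 0 0 -0.145 0 0.045; 0 0 -0.145 0 0.045; 0 0 -0.145 0 0.045; 0 0 -0.145 0 0.045"
}}

```text
clock: 24.75
eef_pos: [539.6, 117.7, 355.6]
tool_rot: [-3.141, 0.0, 1.431]
force: [0.1, 0.1, 0.3]
width: 44.9
```

```bash
cat > f.py <<'E'
from h import *
np.set_printoptions(precision=1,suppress=True)
plan((0,0,0,0))
p=imaging.get_image('wrist');save(p,'w13');C=cloud(p).reshape(-1,3)
O=np.array([607.,1.7]);ry=np.array([np.cos(np.radians(82.1)),np.sin(np.radians(82.1))]);rx=np.array([ry[1],-ry[0]])
a=(C[:,:2]-O)@rx;b=(C[:,:2]-O)@ry
k=(abs(a+82)<20)&(b>20)&(b<190)&(C[:,2]>228)&(C[:,2]<245)
P=C[k];print("bar",cv2.minAreaRect(np.c_[a[k],b[k]].astype(np.float32)),P[:,2].max())
for lo,hi in((50,80),(130,160)): kk=k&(b>lo)&(b<hi)&(C[:,2]>232); print(lo,np.percentile(C[kk,2],95),kk.sum())
k=(abs(a+82)<60)&(b>20)&(b<190)&(C[:,2]>120)&(C[:,2]<140);print("rim",cv2.minAreaRect(np.c_[a[k],b[k]].astype(np.float32)),np.median(C[k,2]))
p=imaging.get_image('scene');save(p,'s13f');cv2.imwrite('pics/s13.png',cv2.resize(p['color'][180:400,180:460,::-1],None,fx=2.5,fy=2.5))
C=cloud(p).reshape(-1,3);a=(C[:,:2]-O)@rx;b=(C[:,:2]-O)@ry
k=(abs(a-5)<60)&(b>-90)&(b<200)&(C[:,2]>46)&(C[:,2]<58);print("deck+stop b",np.percentile(b[k],[.3,99.7]))
E
python3 f.py
```

```text
t 24.75 pos [539.6 117.7 355.6] rpy deg [-180.    0.   82.] F [0.1 0.1 0.3] w 44.9 q [-0.7  0.4  0.6  1.6 -0.2  1.2 -0.1]
(0, 0, 0, 0) -> [-0.2 -0.5  0.4] 82.0
bar ((-89.10201263427734, 107.14842224121094), (124.7930679321289, 25.713354110717773), 89.99945831298828) 236.9612083855231
50 235.63291206934568 532
130 235.74558629923197 691
rim ((-81.66213989257812, 108.80308532714844), (80.15386199951172, 132.88766479492188), 0.03470447286963463) 128.63767036176336
deck+stop b [-61.7 169. ]
```

View pics/s13.png

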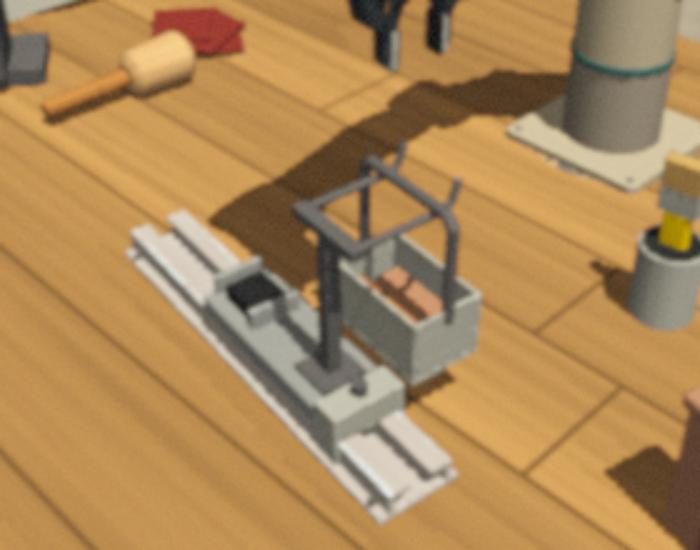

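View pics/w13.png

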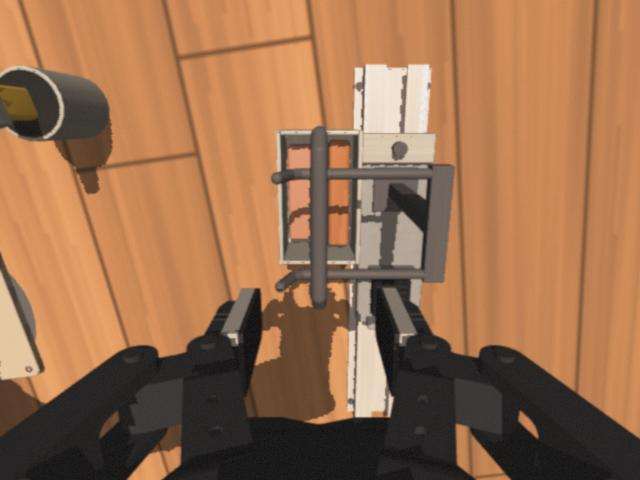

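```bash
python3 f.py|head -5; python3 -c "
from h import *
print(ctrl.finish_job())"
```

```text
t 24.85 pos [539.6 117.8 355.7] rpy deg [-180.    0.   82.] F [-0.  -0.7  0.3] w 44.9 q [-0.7  0.4  0.6  1.6 -0.2  1.2 -0.1]
(0, 0, 0, 0) -> [-0.2 -0.5  0.4] 82.0
bar ((-89.0340576171875, 107.53239440917969), (125.38294982910156, 25.69179344177246), 89.8655776977539) 236.69849425990316
50 235.69622519241034 526
130 235.82080842829492 693
the job is handed in; nothing more can be done
None
```

The carriage is against the stop and the caddy hangs upright on both prongs. I handed the job in at about 25 s, with the gripper clear above it.

- **Carriage:** I held the release down with about 9 N and slid the carriage about 117 mm until it met the stop, where the push rose to about 12 N and it moved no further. I then lifted straight off. Carriage and stop together measured 230–233 mm against 232 mm if touching, and 231 mm again at the end.
- **Caddy:** I carried it upright by the handle, brought it over the prong tips from the robot's side, lowered it until the hook took its weight, let go and raised the gripper 145 mm.
- **Last checks:** The top of the bar was at about 236 mm over both prongs, as expected when seated. The caddy was square to the rail and centred sideways to within about 1–3 mm. Two readings 0.1 s apart agreed within 0.4 mm, so it was hanging still.
- **Position on the prongs:** The bar rests about 86 mm from the post axis instead of 80 mm, still on the level part.
- **Disagreement:** The cameras differed by about 3–5 mm on the hook's position, so I placed the caddy by the wrist camera.
- **Bystanders:** The arm stayed clear of the house, mallet and pot, and the parts of them visible in the last pictures looked unmoved. I did not measure their positions again.

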